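Reset the flat's water pressure at the reducer in the hallway cupboard

TASK

The water pressure in the flat has sagged. Lift the milk bottle that stands in the way of the blue outlet lever into the grey tray and set it down gently and upright, close the outlet valve fully, then turn the reducer's grey knob up in small turns until the gauge pointer stands on the green mark without going past it, let go, and open the outlet valve fully again. Leave the red inlet valve and everything else as it is.

Things in the scene. Friction and masses are not known exactly. Their poses are not given: they have to be found in the camera images.
- station: Fixed water pressure station: 22 mm pipe at 85 mm height on two risers. Origin on the base under the gauge; y along the pipe, x level, away from the robot, z up. Along y (mm): riser -205, blue-levered outlet valve -105, gauge 0 (80 mm wide, dial up, glass top at height 140), reducer with grey knob 100, red-levered inlet valve 220, riser 295. No part but levers and knob is above 145 mm.
- outlet_valve (a joint): Blue lever of the outlet ball valve, turning about a vertical stem. 0 = fully open, lever along the pipe pointing to the station's -y; pi/2 = fully closed, lever across the pipe pointing to the station's -x (towards the robot). Closes clockwise seen from above; stops at both ends; stays where left, friction about 0.3 N m (4 N at the grip).
- outlet_grip (a point): Middle of the blue plastic sleeve of the outlet lever, 70 mm from the stem axis, at height 145 mm. The sleeve is 64 mm long (36 to 100 mm from the stem), 18 mm wide and 10 mm high. It is 40 mm clear above the pipe.
- outlet_stem (a point): Turning axis (vertical) of the outlet lever, at the height of its sleeve, 145 mm.
- inlet_valve (a joint): Red lever of the inlet ball valve, to be left alone. 0 = open, lever along the pipe pointing to the station's +y; range 0 to pi/2.
- inlet_grip (a point): Middle of the red sleeve of the inlet lever (same lever as the blue one), height 145 mm.
- pressure_knob (a joint): Angle of the reducer's adjusting knob, grows clockwise seen from above, range 0 to 9 rad, upright axis. Clockwise raises the pressure. Friction 0.12 N m; stays where left.
- knob_grip (a point): On the axis of the grey ribbed round knob, at height 170 mm, where to grip it. Knob 46 mm in diameter, from 146 to 182 mm high, white line on its top. Can be gripped from above at any yaw; nothing else within 60 mm of its axis is higher than 145 mm.
- gauge_pointer (a joint): Angle of the black gauge pointer from the zero of the scale, clockwise seen from above (scale zero 135 degrees counter-clockwise from the station's +x; 270 degrees = 6 bar). Driven by the knob: pointer = 0.5 x knob angle. It starts 0.4 to 1.3 rad below (counter-clockwise of) the mark.
- pointer_tip (a point): Tip of the pointer, 30 mm from the gauge centre, under the glass, height about 136 mm. Its x axis points outward along the pointer.
- gauge_mark (a joint): Angle of the green mark on the dial, same zero and sense as the pointer. Does not move.
- mark_tip (a point): Middle of the green mark, 30 mm from the gauge centre, under the glass; the mark is 4 mm wide (about 0.14 rad of the dial) and 11 mm long. Its x axis points outward, its y axis counter-clockwise.
- milk_bottle: The empty white glass milk bottle in the swing of the outlet lever, loose, about 0.35 kg. Origin at the centre of its underside, z up. Height 200 mm; body diameter 68 mm to 115 mm high; straight neck 37 mm in diameter from 153 to 200 mm.
- tray: Grey tray for empties, fixed: 220 mm (its x) by 150 mm (its y), rim 25 mm high, walls and floor 4 mm thick. Origin at the centre of its underside. The half towards its -x is free (best spot: 50 mm from the centre to -x); the other half holds the other bottle.
- other_bottle: A second, equal milk bottle, already standing in the +x half of the tray; to be left. Origin at the centre of its underside.
- tin: Empty steel tuna tin, 81 mm in diameter, 36 mm high, open upwards; to be left. Origin at the centre of its underside.
- peg: Green plastic clothes peg lying flat, 74 mm long, 10 mm high; to be left. Origin on its underside in the middle.
- clear_lid: Clear plastic lid, 100 mm in diameter, 8 mm high, lying behind the pipe; to be left. Origin at the centre of its underside.
Not all that is in view belongs to the job. What is shaped like the milk_bottle but black, turquoise or yellow is not meant.

How it is judged:
On the way, in this order (a step that is already met when the one before it is completed fails the run):
1. the milk bottle stands upright in the tray, let go (x of milk_bottle in the frame of tray between -0.09 and 0.09 m and y of milk_bottle in the frame of tray between -0.06 and 0.06 m and z of milk_bottle in the frame of tray below 0.01 m and angle between milk_bottle's own z axis and vertical below 0.1 rad and contact force between the fingers and milk_bottle below 0.5 N), for 0.2 s.
2. the outlet valve is closed (value of joint outlet_valve above 1.45 rad), for 0.1 s.
3. with the outlet valve closed, the pointer stands on the mark and the knob is let go (angle between the x axis of pointer_tip and the x axis of mark_tip, either way round below 0.07 rad and distance between pointer_tip and mark_tip below 0.008 m and value of joint outlet_valve above 1.45 rad and contact force between the fingers and pressure_knob below 0.5 N), for 0.2 s.
4. the outlet valve is fully open again (value of joint outlet_valve below 0.12 rad), for 0.1 s.
At the end, for the whole second after the job is handed in: Outlet valve back within 0.12 rad of fully open; gauge pointer within 0.07 rad of the middle of the green mark; milk bottle upright (within 0.1 rad), released and at rest on the floor of the tray; inlet valve still open within 0.2 rad (all of step 1 and value of joint outlet_valve below 0.12 rad and angle between the x axis of pointer_tip and the x axis of mark_tip, either way round below 0.07 rad and distance between pointer_tip and mark_tip below 0.008 m and value of joint inlet_valve below 0.2 rad and linear speed of milk_bottle below 0.02 m/s); the robot touches nothing.
It fails at once if the milk bottle in the way is tipped over, or dropped (falls free of the fingers faster than 0.45 m/s) (angle between milk_bottle's own z axis and vertical above 0.6 rad or (contact force between the fingers and milk_bottle below 0.5 N and linear speed of milk_bottle above 0.45 m/s)).
It fails at once if the pointer is turned past the mark by more than about 9 degrees (y of pointer_tip in the frame of mark_tip below -0.0047 m).
It fails at once if the red inlet valve is moved to more than 0.2 rad (value of joint inlet_valve above 0.2 rad).
It fails at once if the other bottle, the tin, the peg or the clear lid is moved by more than 25 mm (distance of any of other_bottle, tin, peg, clear_lid from where it was at the start of the episode above 0.025 m).
It also fails if it takes over 72 s, if anything falls off the work surface, if the arm or the gripper's body presses on something with over 40 N, if the wrist force passes 120 N, or if a joint passes its speed limit or range.

ROBOT

A 6-joint arm with a two-finger parallel gripper is mounted at the origin on the work surface. World frame = base frame: x ahead of the robot, y to its left, z up, the work surface at z = 0. Lengths are in m, angles in rad, forces in N, time in s.
With the tool pointing down it reaches from about 0.275 to 0.725 m from the base axis. Payload 5.6 kg.
Tool frame: the origin (TCP) lies midway between the tips of the shut fingers; the grasp point (between the pads) lies 19 mm behind it; z points along the fingers, y is the line along which they close (so a half turn about z gives the same grasp; the last joint's range is limited). The gripper opens to 85 mm and grips with 20 to 120 N. Pads are 22 mm wide; open, the fingers measure 114 mm over their backs; the gripper's body (76 mm by 85 mm) begins 54 mm behind the grasp point. The pads swing forward as they close: fully open they stand 13 mm farther back than shut.
Start: joints at [-1.027, 0.255, 0.108, 0, -1.424, -0.285], TCP at [0.141, -0.532, 0.231] pointing down, gripper open.
Joint ranges: [-2.95, 2.95], [-1.21, 1.97], [-1.09, 1.5], [-2.87, 1.71], [-2.94, -0.07], [-3.05, 3.05]. Speed limits (rad/s): [2.57, 2.57, 3.14, 3.14, 3.14, 3.14].

INTERFACE

Orientations are given as a rotation vector (axis times angle).
In Python, from workcell import read_state, snapshot, calibration, close_job gives the robot as it stands.
- The arm moves only by the tool apply_moves, never from a script. Its argument "rows" is a list of rows, each a list of 5 numbers: the shift along the tool's x, y, z in cm, then the turn about the tool's z in degrees, then the finger opening in cm, from 0 to 8.54. In form: [[dx, dy, dz, turn, hand], ...]. A call has 1 to 10 rows; each row is the pose to reach, as a shift and turn from the pose commanded when the call began, along the tool's axes at that moment; what a row does not reach only later rows make up. A row lasts 1/8 s, in which the tool goes at most 62.5 mm and 10.7 degrees, less where a joint would pass 70% of its speed; a pose out of reach is approached as far as the arm can. A call with a gripper value outside its range is refused whole. The fingers move at their own pace and stop on an object; "newtons" is the grip in N (left out, the last holds). Time passes only in rows, so rows that repeat a pose let the fingers close. It gives the time, the measured TCP pose, the force, the opening and the grip force at its end, in the units of the state.
- read_state(): the state, without advancing time (a new reading comes with each control period).
- snapshot(name): name is "scene" or "top" or "wrist"; returns the picture (400x640x3 uint8, blue, green, red); there is no depth.
- calibration(name): a dict with "vfov" (degrees; the focal length in pixels is half the picture's height over the tangent of half this angle, whatever the lens; pixels are square), "cx", "cy" (the principal point, pixels), "world_from_camera" (4x4, takes a point from camera to world coordinates); the wrist camera has in their place "tool_from_camera" (4x4, takes a point from camera to tool coordinates, whose origin is the TCP and whose axes are the flange's). Camera axes: x right, y up, looking along -z (the intrinsics and any distortion apply to the point x, -y, -z); pixel columns grow to the right and rows downward; lengths in m; the calibration is good to about 2 mm. A picture is of the moment at which its call begins: read the wrist's pose just before it. calibration takes no time and is no camera call.
- close_job(): hands the job in; it is judged then, once.
The state is a dict: "t": time; "joint_pos": joint angles; "joint_vel": joint speeds; "tau": joint torques, N m; "eef_pos": TCP position; "ee_rot": TCP orientation; "ft_force": force on the tool from outside, world axes, zero at the start; "wrist_torque": the same for the moment, N m; "width": finger opening in m; "gripper_force": force on a finger pad.
Only numpy, scipy, OpenCV 4.12 (cv2) and the standard library are available. Lean on these libraries where they do the work, as an engineer would, in place of code of your own. Each camera call takes 0.05 s, during which the arm holds its last target. There are 200 camera calls.

## Working session

There is one attempt and no reset: what is moved stays moved. The work goes in short steps, Python scripts to look and compute and a tool call to move; the robot and the scene stay as the last step left them, time stands still between calls to the robot, and variables do not carry over. Pictures are saved under pics/ and viewed, at most 10 in all, crops included, and the job is handed in when it is done.

Besides the shell and the picture viewer there is one more tool, called after ">>>" in YAML: its name, and indented under it one key for each argument. apply_moves: Moves the arm, as the interface text tells. Its arguments: {"type":"object","properties":{"rows":{"type":"array","items":{"type":"array","items":{"type":"number"}}},"newtons":{"type":"number"}},"required":["rows"]}

```bash
ls; mkdir -p pics; python3 - <<'E'
from workcell import *
import cv2
for n in("scene","top"):
    cv2.imwrite(f"pics/{n}0.png",snapshot(n)); print(n,calibration(n))
print(calibration("wrist")); print(read_state())
E
```

```text
pics
scene {'vfov': 54.5810009529735, 'cx': 323.9646671945488, 'cy': 207.12773318826908, 'world_from_camera': array([[-4.91908663e-01, -7.43157579e-01,  4.53588668e-01,
         1.05108190e+00],
       [ 8.70646733e-01, -4.19659390e-01,  2.56632545e-01,
         3.05731590e-01],
       [-3.65676863e-04,  5.21155264e-01,  8.53461808e-01,
         1.06499258e+00],
       [ 0.00000000e+00,  0.00000000e+00,  0.00000000e+00,
         1.00000000e+00]])}
top {'vfov': 48.189608026614444, 'cx': 322.18402369242693, 'cy': 204.0838501991477, 'world_from_camera': array([[ 3.95845225e-03,  9.85433578e-01, -1.70014687e-01,
         3.21590115e-01],
       [-9.99991788e-01,  3.75308122e-03, -1.52932372e-03,
         1.17011922e-02],
       [-8.68968012e-04,  1.70019345e-01,  9.85440342e-01,
         1.25088206e+00],
       [ 0.00000000e+00,  0.00000000e+00,  0.00000000e+00,
         1.00000000e+00]])}
{'vfov': 68.53896887548933, 'cx': 323.5983341465585, 'cy': 195.56442657103423, 'tool_from_camera': array([[ 3.17661890e-04,  9.63746637e-01,  2.66818887e-01,
         6.70821571e-02],
       [ 9.999999
[... 218 characters left out ...]
   1.00000000e+00]])}
{'t': 0.1, 'joint_pos': array([-1.02744096e+00,  2.55659571e-01,  1.07126134e-01, -4.16897666e-04,
       -1.42391609e+00, -2.84601194e-01]), 'joint_vel': array([ 0.00103433, -0.00188243,  0.00452625,  0.00139343,  0.00065637,
       -0.00063779]), 'tau': array([-1.37743711e-03, -3.87607491e+01,  2.38474131e+01,  5.37784785e+00,
       -3.82740924e-03, -4.09252195e-06]), 'eef_pos': array([ 0.14066487, -0.53123973,  0.23049886]), 'ee_rot': array([ 4.05184363e-01, -3.11506290e+00, -2.63779098e-03]), 'ft_force': array([-0.44434626,  0.97525894, -0.43093857]), 'wrist_torque': array([ 0.0137455 , -0.01441295,  0.00097922]), 'gripper_force': 0.0, 'width': 0.08550655607684257}
```

View pics/top0.png

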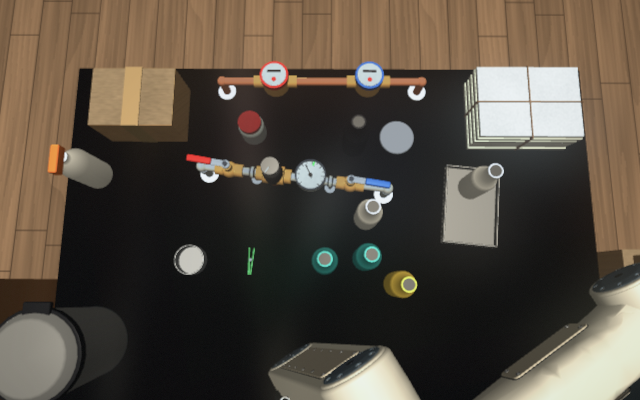

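View pics/scene0.png

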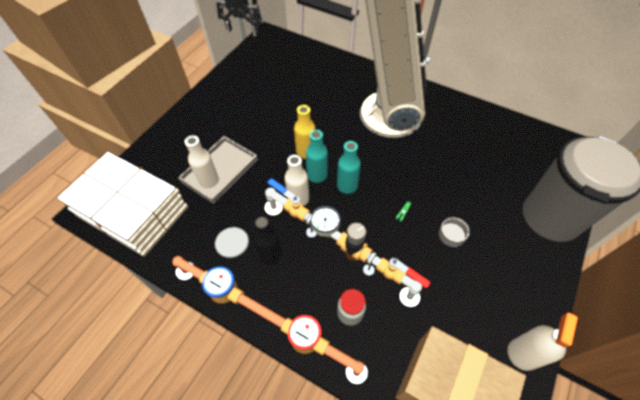

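The top view shows the gauge at about (311,175), the knob top at (270,163), the blue sleeve at (378,184) and the red sleeve at (198,158). The milk bottle's rim is at (373,207). The tray spans (446,165) to (497,246), with the other bottle at its far end, so the tray's +x points away from the robot.

```bash
cat > h.py <<'E'
import numpy as np, cv2
from scipy.spatial.transform import Rotation as R
from workcell import *
def cam(n,st=None):
    c=calibration(n)
    if n=="wrist":
        T=np.eye(4);T[:3,:3]=R.from_rotvec(st["ee_rot"]).as_matrix();T[:3,3]=st["eef_pos"]
        M=T@c["tool_from_camera"]
    else: M=c["world_from_camera"]
    return c,M,200/np.tan(np.radians(c["vfov"]/2))
def ray(n,u,v,st=None):
    c,M,f=cam(n,st); d=M[:3,:3]@np.array([(u-c["cx"])/f,-(v-c["cy"])/f,-1.]); return M[:3,3],d
def pt(n,u,v,z,st=None):
    o,d=ray(n,u,v,st); return o+d*(z-o[2])/d[2]
def pix(n,P,st=None):
    c,M,f=cam(n,st); q=np.linalg.inv(M)@np.r_[P,1]; return c["cx"]-f*q[0]/q[2], c["cy"]+f*q[1]/q[2]
def tri(a,b):
    (o1,d1),(o2,d2)=a,b; A=np.c_[d1,-d2]; s=np.linalg.lstsq(A,o2-o1,rcond=None)[0]
    p,q=o1+d1*s[0],o2+d2*s[1]; return (p+q)/2,np.linalg.norm(p-q)
def blobs(im,lo,hi,mn=25):
    m=cv2.inRange(cv2.cvtColor(im,cv2.COLOR_BGR2HSV),lo,hi)
    n,l,s,c=cv2.connectedComponentsWithStats(m)
    return [(c[i].round(1),s[i].tolist()) for i in range(1,n) if s[i,4]>=mn]
E
python3 - <<'E'
from h import *
np.set_printoptions(precision=4,suppress=True)
for n in("top","scene"):
    im=cv2.imread(f"pics/{n}0.png")
    for name,lo,hi in(("blue",(105,150,60),(125,255,255)),("red",(0,170,100),(6,255,255)),("red2",(172,170,100),(180,255,255))):
        for c,s in blobs(im,lo,hi): print(n,name,c,s,pt(n,*c,.15))
for nm,n,u,v,z in[("gauge","top",311,175,.14),("gauge","scene",325,221,.14),("knob","top",270,163.5,.182),("knob","scene",357,231,.182),
 ("bottle","top",373,207,.2),("bottle","scene",294,161,.2),("other","top",496,171,.2),("other","scene",193,142,.2),
 ("t1","top",446,165,.025),("t2","top",499,169,.025),("t3","top",442,243,.025),("t4","top",497,246,.025),("ts","scene",222,138,.025),("ts","scene",257,154,.025)]:
    print(nm,n,pt(n,u,v,z))
a=cv2.imread("pics/top0.png")[140:230,300:420];b=cv2.imread("pics/scene0.png")[120:270,170:370]
a=cv2.resize(a,(480,360),interpolation=2)
b=cv2.resize(b[:, :],(300,225))
cv2.imwrite("pics/a.png",a)
E
```

```text
top blue [365.8  82.7] [355, 69, 27, 20, 63] [ 0.8347 -0.0996  0.15  ]
top blue [378.4 182.2] [366, 178, 25, 10, 138] [ 0.568 -0.128  0.15 ]
top red [277.8  80.2] [261, 62, 27, 27, 84] [0.8409 0.1312 0.15  ]
top red [197.5 158.3] [186, 154, 24, 10, 167] [0.6285 0.331  0.15  ]
scene blue [275.8 184.7] [266, 178, 20, 16, 155] [ 0.5671 -0.1267  0.15  ]
scene blue [220.2 281.4] [201, 266, 34, 31, 149] [ 0.8788 -0.0871  0.15  ]
scene red [418.6 277.4] [407, 267, 24, 21, 193] [0.6274 0.3366 0.15  ]
scene red [352.3 300.5] [341, 289, 25, 25, 470] [0.7608 0.2198 0.15  ]
scene red [310.9 321.5] [293, 314, 29, 24, 83] [0.8533 0.1584 0.15  ]
scene red [297.9 344.1] [287, 334, 29, 16, 62] [0.9118 0.1586 0.15  ]
gauge top [0.5884 0.0422 0.14  ]
gauge scene [0.5968 0.0519 0.14  ]
knob top [0.607  0.1424 0.182 ]
knob scene [0.6027 0.1496 0.182 ]
bottle top [ 0.4963 -0.1077  0.2   ]
bottle scene [ 0.5002 -0.1029  0.2   ]
other top [ 0.5856 -0.406   0.2   ]
other scene [ 0.5854 -0.396   0.2   ]
t1 top [ 0.6464 -0.3355  0.025 ]
t2 top [ 0.6353 -0.4844  0.025 ]
t3 top [ 0.4261 -0.3151  0.025 ]
t4 top [ 0.4185 -0.4652  0.025 ]
ts scene [ 0.4264 -0.4608  0.025 ]
ts scene [ 0.4254 -0.3121  0.025 ]
```

View pics/a.png

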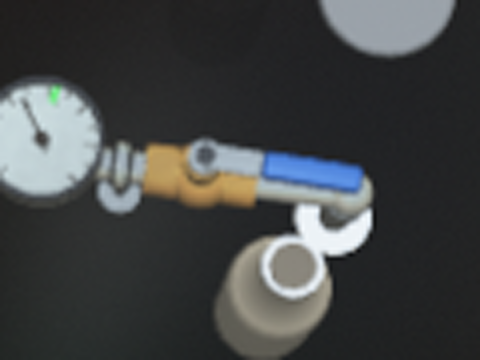

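```bash
cat >> h.py <<'E'
ys=np.array([.130,.9915]); xs=np.array([ys[1],-ys[0]]); G0=np.array([.5675,-.127])+.175*ys
def S(x,y): return G0+x*xs+y*ys          # station -> world xy
def goal(x,y,z,yaw):                      # yaw = world angle of tool y, deg
    s=read_state(); M=R.from_rotvec(s["ee_rot"]).as_matrix()
    d=M.T@(np.array([x,y,z])-s["eef_pos"])*100
    a=np.degrees(np.arctan2(M[1,1],M[0,1])); t=(a-yaw+180)%360-180
    return d.round(2),round(t,1)
E
python3 - <<'E'
from h import *
print(goal(.498,-.105,.30,82.5))
E
```

```text
(array([-45.45,  32.08,  -6.9 ]), np.float64(22.3))
```

>>> apply_moves:
  rows:
    - [0, 0, -6.9, 0, 8.5]
    - [-4.5, 3.2, -6.9, 4, 8.5]
    - [-9, 6.4, -6.9, 8, 8.5]
    - [-13.5, 9.6, -6.9, 12, 8.5]
    - [-18, 12.8, -6.9, 16, 8.5]
    - [-22.5, 16, -6.9, 20, 8.5]
    - [-27, 19.2, -6.9, 22.3, 8.5]
    - [-31.5, 22.4, -6.9, 22.3, 8.5]
    - [-36, 25.6, -6.9, 22.3, 8.5]
    - [-40.5, 28.8, -6.9, 22.3, 8.5]

```text
t: 1.35
eef_pos: [0.4593, -0.1479, 0.3001]
ee_rot: [-0.204, -3.135, -0.0]
ft_force: [0.6, -0.3, 0.3]
width: 0.0851
gripper_force: 0.0
```

```bash
python3 - <<'E'
from h import *
s=read_state(); im=snapshot("wrist"); cv2.imwrite("pics/w1.png",im)
print(s["t"],s["eef_pos"],goal(.498,-.105,.30,82.5))
for P in [(.498,-.105,.2),(.4831,-.394,.02),(*S(0,0),.14),(*S(0,-.175),.15),(*S(0,.1),.182)]: print(pix("wrist",P,s))
np.save("s1.npy",s,allow_pickle=True)
E
```

```text
1.35 [ 0.45927281 -0.14791096  0.3000838 ] (array([-3.03,  4.32, -0.12]), np.float64(0.2))
(np.float64(376.4604904062714), np.float64(231.33087151906352))
(np.float64(162.42759816920162), np.float64(199.35081235526113))
(np.float64(505.3102516849001), np.float64(269.45717504951733))
(np.float64(354.1183449719253), np.float64(273.9744794754868))
(np.float64(628.7447171421657), np.float64(290.5847628581032))
```

View pics/w1.png

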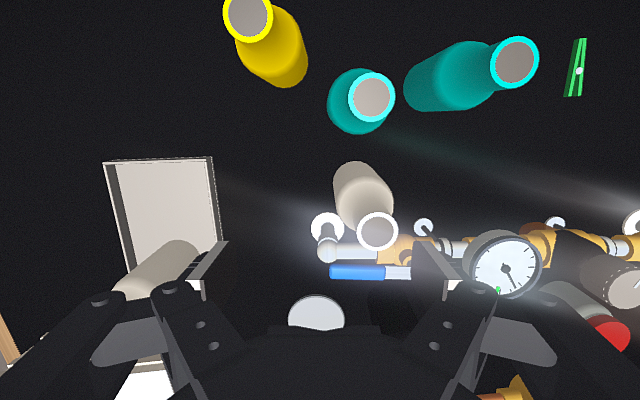

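The bottle rim is at (377,231), which matches the prediction. The gauge is at (507,265) and the blue sleeve at (357,272), both within about 2 mm of theirs. Next is the grasp.

>>> apply_moves:
  rows:
    - [-3, 4.3, 0, 0, 8.5]
    - [-3, 4.3, 0, 0, 8.5]
    - [-3, 4.3, 5, 0, 8.5]
    - [-3, 4.3, 10, 0, 8.5]
    - [-3, 4.3, 14.2, 0, 8.5]
    - [-3, 4.3, 14.2, 0, 8.5]
    - [-3, 4.3, 14.2, 0, 5]
    - [-3, 4.3, 14.2, 0, 3.0]
    - [-3, 4.3, 14.2, 0, 3.0]
    - [-3, 4.3, 14.2, 0, 3.0]
  newtons: 50

```text
t: 2.65
eef_pos: [0.4952, -0.1107, 0.16]
ee_rot: [0.204, 3.131, 0.001]
ft_force: [0.8, 2.4, 6.8]
width: 0.0362
gripper_force: 50.6
```

>>> apply_moves:
  rows:
    - [0, 0, 0, 0, 3.0]
    - [0, 0, 0, 0, 3.0]
    - [0, 0, -2, 0, 3.0]
    - [0, 0, -4, 0, 3.0]
    - [0, 0, -6, 0, 3.0]
    - [0, 0, -6, 0, 3.0]

```text
t: 3.4
eef_pos: [0.4944, -0.1109, 0.2191]
ee_rot: [0.205, 3.133, 0.0]
ft_force: [0.0, 0.1, -2.7]
width: 0.0363
gripper_force: 50.0
```

```bash
python3 - <<'E'
from h import *
s=read_state();print(s["t"],s["eef_pos"],s["width"],s["gripper_force"],s["ft_force"])
print(goal(.4825,-.394,.22,84))
E
```

```text
3.4 [ 0.49440659 -0.11086115  0.21906957] 0.03629261226089762 50.04296600818634 [ 0.03490717  0.0509342  -2.73701834]
(array([ -2.5 , -28.23,  -0.1 ]), np.float64(-1.5))
```

>>> apply_moves:
  rows:
    - [-0.4, -4, 0, 0, 3.0]
    - [-0.8, -8, 0, 0, 3.0]
    - [-1.2, -12, 0, 0, 3.0]
    - [-1.6, -16, 0, 0, 3.0]
    - [-2.0, -20, 0, 0, 3.0]
    - [-2.2, -24, 0, 0, 3.0]
    - [-2.4, -27, 0, 0, 3.0]
    - [-2.5, -28.2, 0, 0, 3.0]
    - [-2.5, -28.2, 0, 0, 3.0]
    - [-2.5, -28.2, 0, 0, 3.0]

```text
t: 4.65
eef_pos: [0.4822, -0.3927, 0.2179]
ee_rot: [-0.203, -3.135, -0.001]
ft_force: [-0.2, -0.4, -2.8]
width: 0.036
gripper_force: 50.4
```

```bash
python3 - <<'E'
from h import *
s=read_state();print(s["t"],s["eef_pos"],s["width"],s["gripper_force"],s["ft_force"])
a=snapshot("top");b=snapshot("scene")
cv2.imwrite("pics/c.png",np.hstack([cv2.resize(a[130:290,400:560],(400,400)),cv2.resize(b[90:250,130:290],(400,400))]))
E
```

```text
4.65 [ 0.48218316 -0.39269637  0.21793045] 0.03596341279216081 50.43107986450195 [-0.16483782 -0.36827257 -2.8342909 ]
```

View pics/c.png

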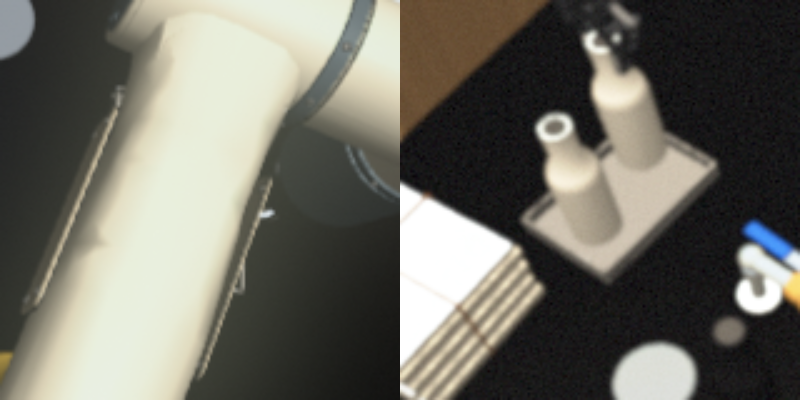

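The bottle hangs upright over the tray's free half, clear of the other bottle at (580,190) in the crop. I'll lower it gently.

>>> apply_moves:
  rows:
    - [0, 0, 1.5, 0, 3.0]
    - [0, 0, 3, 0, 3.0]
    - [0, 0, 4, 0, 3.0]
    - [0, 0, 4.6, 0, 3.0]
    - [0, 0, 5.0, 0, 3.0]
    - [0, 0, 5.2, 0, 3.0]
    - [0, 0, 5.2, 0, 3.0]

```text
t: 5.62
eef_pos: [0.4821, -0.3939, 0.1665]
ee_rot: [0.205, 3.135, -0.0]
ft_force: [-0.1, 0.4, -2.8]
width: 0.036
gripper_force: 50.8
```

>>> apply_moves:
  rows:
    - [0, 0, 0.15, 0, 3.0]
    - [0, 0, 0.3, 0, 3.0]
    - [0, 0, 0.3, 0, 3.0]

```text
t: 6.0
eef_pos: [0.4823, -0.3939, 0.164]
ee_rot: [0.204, 3.134, -0.001]
ft_force: [0.1, 1.0, 1.6]
width: 0.0361
gripper_force: 51.5
```

Contact with the tray floor shows in the force reading, so I'll release and rise.

>>> apply_moves:
  rows:
    - [0, 0, 0, 0, 3.0]
    - [0, 0, 0, 0, 5.0]
    - [0, 0, 0, 0, 7.0]
    - [0, 0, 0, 0, 7.5]
    - [0, 0, 0, 0, 7.5]
    - [0, 0, -3, 0, 7.5]
    - [0, 0, -7, 0, 7.5]
    - [0, 0, -12, 0, 7.5]
    - [0, 0, -12, 0, 7.5]

```text
t: 7.12
eef_pos: [0.4833, -0.3951, 0.2884]
ee_rot: [0.204, 3.127, -0.008]
ft_force: [0.9, 0.2, -0.6]
width: 0.0749
gripper_force: 0.0
```

```bash
python3 - <<'E'
from h import *
s=read_state();print(s["t"],s["eef_pos"])
print(S(0,-.175),goal(*S(0,-.175),.25,172.5))
E
```

```text
7.125 [ 0.48326743 -0.39509023  0.28839146]
[ 0.5675 -0.127 ] (array([-4.83, 27.69,  3.75]), np.float64(-90.0))
```

>>> apply_moves:
  rows:
    - [-0.5, 3, 0, -10, 5]
    - [-1, 7, 0, -20, 5]
    - [-2, 11, 0, -30, 5]
    - [-2.5, 15, 0, -40, 5]
    - [-3, 19, 0, -50, 5]
    - [-4, 23, 0, -60, 5]
    - [-4.8, 27.7, 0, -70, 5]
    - [-4.8, 27.7, 0, -80, 5]
    - [-4.8, 27.7, 0, -90, 5]
    - [-4.8, 27.7, 0, -90, 5]

```text
t: 8.38
eef_pos: [0.5655, -0.1251, 0.2827]
ee_rot: [2.07, -2.362, -0.001]
ft_force: [-0.8, 0.5, 0.1]
width: 0.0501
gripper_force: 0.0
```

```bash
python3 - <<'E'
from h import *
s=read_state(); im=snapshot("wrist"); cv2.imwrite("pics/w2.png",im)
print(s["t"],s["eef_pos"],goal(*S(0,-.175),.25,172.5))
for c,b in blobs(im,(105,150,60),(125,255,255),200): print(c,b,pt("wrist",*c,.15,s))
m=cv2.inRange(cv2.cvtColor(im,cv2.COLOR_BGR2HSV),(105,150,60),(125,255,255))
print(cv2.minAreaRect(cv2.findNonZero(m)))
for P in [(*S(0,0),.14),(*S(0,-.175),.15),(*S(0,.1),.182)]: print(pix("wrist",P,s))
E
```

```text
8.375 [ 0.56549206 -0.12514183  0.28266561] (array([ 0.14, -0.22,  3.28]), np.float64(-0.2))
[323.6 190.9] [313, 155, 20, 63, 409] [ 0.56619773 -0.12062227  0.15      ]
[ 82.  214.6] [44, 192, 55, 61, 654] [ 0.80684192 -0.12789379  0.15      ]
((178.1903076171875, 208.4136962890625), (67.43424987792969, 318.5476989746094), 82.11038208007812)
(np.float64(321.9152526637238), np.float64(330.35517582938985))
(np.float64(321.39240438067435), np.float64(184.71502721762107))
(np.float64(321.903906240059), np.float64(433.3040847936258))
```

View pics/w2.png

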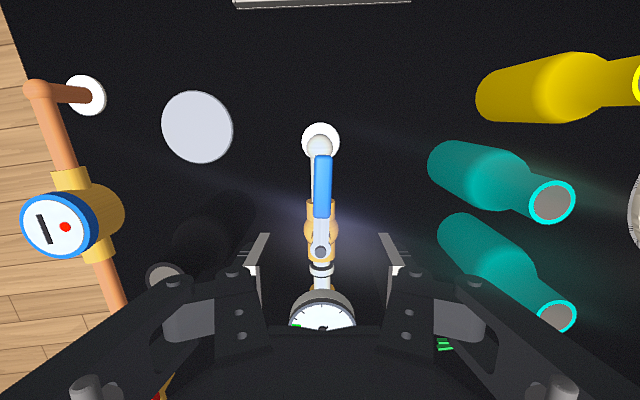

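The sleeve is at about (322,186), as predicted, with the lever along the pipe. The clearance to the turquoise and black bottles still needs checking.

```bash
python3 - <<'E'
from h import *
for n,u,v in[("top",372,254),("top",324,259),("top",408,284),("top",358.5,121.5),("scene",316,136),("scene",350,148)]:
    print(n,u,v,pt(n,u,v,.2)[:2].round(3))
print(S(-.07,-.105))
print(goal(*S(0,-.175),.132,172.5))
st=S(0,-.105); T0=S(0,-.175)
# arc rows in tool axes at open pose (tool y=-xs, tool x = ? )
s=read_state();M=R.from_rotvec(s["ee_rot"]).as_matrix()
for a in range(0,97,8):
    t=np.radians(a); p=st+.07*(-np.cos(t)*ys-np.sin(t)*xs); d=M.T@np.r_[p-T0,0]*100; print(a,d[:2].round(2))
E
```

```text
top 372 254 [ 0.385 -0.104]
top 324 259 [0.373 0.009]
top 408 284 [ 0.316 -0.186]
top 358.5 121.5 [ 0.71  -0.075]
scene 316 136 [ 0.389 -0.095]
scene 350 148 [0.381 0.013]
[ 0.507195 -0.048495]
(array([ 0.14, -0.23, 15.08]), np.float64(-0.2))
0 [ 0. -0.]
8 [-0.06  0.97]
16 [-0.26  1.93]
24 [-0.59  2.85]
32 [-1.05  3.71]
40 [-1.62  4.51]
48 [-2.3   5.21]
56 [-3.06  5.81]
64 [-3.91  6.31]
72 [-4.81  6.67]
80 [-5.76  6.91]
88 [-6.73  7.02]
96 [-7.71  6.99]
```

>>> apply_moves:
  rows:
    - [0.1, -0.2, 4, 0, 5]
    - [0.1, -0.2, 8, 0, 5]
    - [0.1, -0.2, 12, 0, 5]
    - [0.1, -0.2, 15, 0, 5]
    - [0.1, -0.2, 15, 0, 5]
    - [0.1, -0.2, 15, 0, 3]
    - [0.1, -0.2, 15, 0, 1.4]
    - [0.1, -0.2, 15, 0, 1.4]
    - [0.1, -0.2, 15, 0, 1.4]
    - [0.1, -0.2, 15, 0, 1.4]
  newtons: 30

```text
t: 9.68
eef_pos: [0.5682, -0.1269, 0.1352]
ee_rot: [-2.071, 2.36, -0.004]
ft_force: [-2.4, 0.7, 6.1]
width: 0.0172
gripper_force: 32.3
```

>>> apply_moves:
  rows:
    - [-0.09, 1.09, 0, 9, 1.4]
    - [-0.34, 2.16, 0, 18, 1.4]
    - [-0.75, 3.18, 0, 27, 1.4]
    - [-1.33, 4.12, 0, 36, 1.4]
    - [-2.04, 4.95, 0, 45, 1.4]
    - [-2.87, 5.67, 0, 54, 1.4]
    - [-3.81, 6.25, 0, 63, 1.4]
    - [-4.82, 6.67, 0, 72, 1.4]
    - [-5.9, 6.92, 0, 81, 1.4]
    - [-6.98, 7.0, 0, 90, 1.4]

```text
t: 10.92
eef_pos: [0.5081, -0.0481, 0.1353]
ee_rot: [0.21, 3.131, -0.001]
ft_force: [2.9, -15.2, 2.6]
width: 0.0169
gripper_force: 32.8
```

>>> apply_moves:
  rows:
    - [0, 0, 0, 0, 1.4]
    - [-0.2, 0, 0, 0, 1.4]
    - [-0.2, 0, 0, 0, 1.4]

```text
t: 11.3
eef_pos: [0.5081, -0.0485, 0.1351]
ee_rot: [-0.202, -3.134, 0.0]
ft_force: [-10.3, 2.0, 12.8]
width: 0.017
gripper_force: 33.3
```

>>> apply_moves:
  rows:
    - [0.2, 0.3, 0, 0, 1.4]
    - [0.2, 0.3, 0, 0, 1.4]
    - [0.2, 0.3, 0, 0, 1.4]

```text
t: 11.68
eef_pos: [0.5081, -0.0483, 0.1352]
ee_rot: [0.202, 3.133, -0.008]
ft_force: [-2.0, -10.3, 4.9]
width: 0.017
gripper_force: 32.4
```

>>> apply_moves:
  rows:
    - [0, -0.3, 0, 0, 1.4]
    - [0, -0.3, 0, 0, 4]
    - [0, -0.3, 0, 0, 5]
    - [0, -0.3, 0, 0, 5]
    - [0, -0.3, -5, 0, 5]
    - [0, -0.3, -10, 0, 5]
    - [0, -0.3, -15, 0, 5]
    - [0, -0.3, -15, 0, 5]

```text
t: 12.68
eef_pos: [0.5091, -0.0483, 0.2876]
ee_rot: [0.204, 3.126, 0.002]
ft_force: [-0.8, -0.0, -0.5]
width: 0.0499
gripper_force: 0.0
```

```bash
python3 - <<'E'
from h import *
s=read_state();print(s["t"],s["eef_pos"]);print(goal(*S(.03,0),.29,82.5))
E
```

```text
12.675 [ 0.50913272 -0.04834629  0.28757082]
(array([-9.81, 10.46, -0.14]), np.float64(0.0))
```

>>> apply_moves:
  rows:
    - [-4, 4, 0, 0, 5]
    - [-8, 8, 0, 0, 5]
    - [-9.8, 10.5, 0, 0, 5]
    - [-9.8, 10.5, 0, 0, 5]
    - [-9.8, 10.5, 0, 0, 5]

```text
t: 13.3
eef_pos: [0.6176, 0.0428, 0.2826]
ee_rot: [-0.204, -3.134, 0.001]
ft_force: [-0.6, -0.1, 0.7]
width: 0.0499
gripper_force: 0.0
```

```bash
cat >> h.py <<'E'
def look(name):
    s=read_state(); im=snapshot("wrist"); cv2.imwrite(name,im); return s,im
def gauge(s,im):
    """rectify the dial seen by the wrist camera; return angles (deg cw from station +x, viewed from above)"""
    L=[];k=6                                    # 6 px/mm, 90 mm square at z=.136 around S(0,0)
    src=[pix("wrist",(*S(a,b),.136),s) for a,b in((.045,.045),(.045,-.045),(-.045,-.045),(-.045,.045))]
    H=cv2.getPerspectiveTransform(np.float32(src),np.float32([(0,0),(540,0),(540,540),(0,540)]))
    return cv2.warpPerspective(im,H,(540,540))   # up = station +x, right = -y
E
python3 - <<'E'
from h import *
s,im=look("pics/w3.png"); g=gauge(s,im); print(s["t"],s["eef_pos"])
x=[pix("wrist",(*S(0,0),.136),s),pix("wrist",(*S(0,.1),.182),s)];print(x)
g=cv2.resize(g,(400,400)); cv2.imwrite("pics/d.png",np.hstack([cv2.resize(im,(640,400))[:,160:560],g]))
E
```

```text
13.3 [0.61758809 0.04279124 0.28263607]
[(np.float64(323.2020175170738), np.float64(156.24239784605146)), (np.float64(442.8536427462168), np.float64(163.81275907914744))]
```

View pics/d.png

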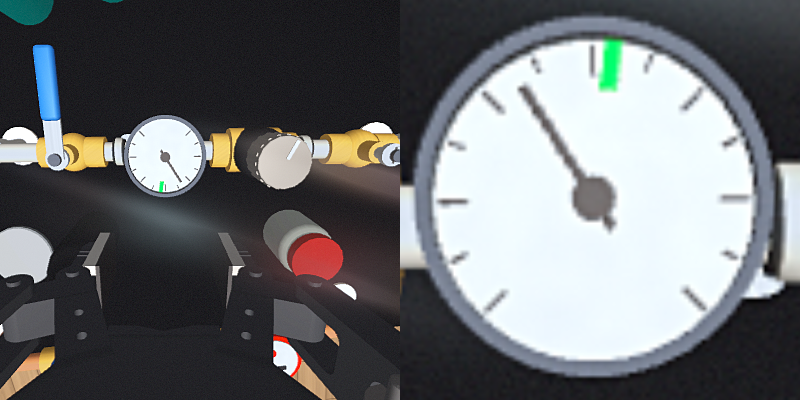

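The lever stands across the pipe. On the rectified dial the pointer tip is at (121,87) and the mark at (211,65) around the centre (193,198), a gap of about 41°. I'll put numbers on that.

```bash
cat >> h.py <<'E'
def gap(s,im):
    g=gauge(s,im); hsv=cv2.cvtColor(g,cv2.COLOR_BGR2HSV)
    w=cv2.inRange(hsv,(0,0,190),(180,60,255)); w=cv2.morphologyEx(w,cv2.MORPH_CLOSE,np.ones((25,25)))
    cn=max(cv2.findContours(w,0,1)[0],key=cv2.contourArea); (cx,cy),r=cv2.minEnclosingCircle(cn)
    yy,xx=np.mgrid[:540,:540]; a=np.degrees(np.arctan2(xx-cx,cy-yy)); q=np.hypot(xx-cx,yy-cy)
    gr=(cv2.inRange(hsv,(45,120,80),(75,255,255))>0)&(q<r)
    dk=(hsv[...,2]<150)&(hsv[...,1]<100)&(q>.35*r)&(q<.68*r)
    f=lambda m: np.degrees(np.angle(np.exp(1j*np.radians(a[m])).mean()))
    return dict(c=(cx,cy,r),mark=f(gr),ptr=f(dk),std=np.std(a[dk]),n=(gr.sum(),dk.sum()),gap=f(gr)-f(dk))
E
python3 - <<'E'
from h import *
s=read_state(); im=cv2.imread("pics/w3.png"); print(gap(s,im))
print(s["joint_pos"])
print([pix("wrist",(*S(x,-.105),.148),s) for x in(0,-.1)], "obs (217,160),(203,45)")
print(goal(*S(0,.1),.156,122.5))
E
```

```text
{'c': (271.56585693359375, 296.0, 277.48345947265625), 'mark': np.float64(3.8027956509394967), 'ptr': np.float64(-26.121300659945188), 'std': np.float64(57.41586871356175), 'n': (np.int64(1581), np.int64(1131)), 'gap': np.float64(29.924096310884686)}
[ 3.20930278e-01  3.92165435e-01  4.31997793e-01  1.50947200e-04
 -1.61092985e+00 -2.02242939e+00]
[(np.float64(212.75226784020663), np.float64(157.8138812621772)), (np.float64(201.01552107546604), np.float64(41.46843568866814))] obs (217,160),(203,45)
(array([ 2.75, 10.05, 12.72]), np.float64(-40.0))
```

```bash
sed -i 's/np.ones((25,25))/np.ones((3,3))/; s/(cx,cy),r=cv2.minEnclosingCircle(cn)/(cx,cy),ax,_=cv2.fitEllipse(cv2.convexHull(cn)); r=sum(ax)\/4/' h.py; python3 - <<'E'
from h import *
s=read_state(); im=cv2.imread("pics/w3.png"); print(gap(s,im))
print(goal(*S(0,.1),.156,165))
E
```

```text
{'c': (262.5874328613281, 269.8951416015625, 217.77893829345703), 'mark': np.float64(7.116416318904082), 'ptr': np.float64(-31.762554550597347), 'std': np.float64(1.6308308667758928), 'n': (np.int64(1484), np.int64(737)), 'gap': np.float64(38.87897086950143)}
(array([ 2.75, 10.05, 12.72]), np.float64(-82.5))
```

>>> apply_moves:
  rows:
    - [2.7, 4, 0, -10, 7]
    - [2.7, 8, 0, -20, 7]
    - [2.7, 10, 0, -30, 7]
    - [2.7, 10, 0, -40, 7]
    - [2.7, 10, 0, -50, 7]
    - [2.7, 10, 0, -60, 7]
    - [2.7, 10, 0, -70, 7]
    - [2.7, 10, 0, -80, 7]
    - [2.7, 10, 0, -82, 7]
    - [2.7, 10, 0, -82, 7]

```text
t: 14.6
eef_pos: [0.604, 0.1452, 0.2837]
ee_rot: [-1.898, 2.503, -0.0]
ft_force: [-0.4, 0.4, -0.1]
width: 0.07
gripper_force: 0.0
```

```bash
python3 - <<'E'
from h import *
s,im=look("pics/w4.png"); print(s["t"],s["eef_pos"],s["joint_pos"][5],goal(*S(0,.1),.149,165))
k=S(0,.1);print(pix("wrist",(*k,.182),s))
E
```

```text
14.6 [0.60401199 0.1452465  0.28371379] -0.7602691288371481 (array([-0.  ,  0.09, 13.46]), np.float64(-0.6))
(np.float64(324.74286204906093), np.float64(194.88634697919943))
```

View pics/w4.png

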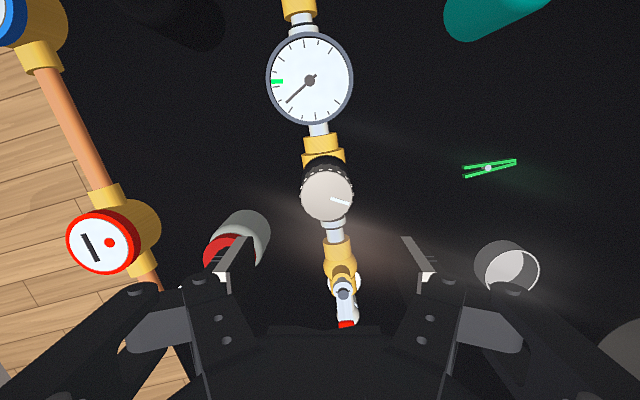

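The knob centre is at (327,193), within 1 mm of the prediction, and the gauge stays visible from this pose. I'll grip and turn about three quarters of the way.

>>> apply_moves:
  rows:
    - [0, 0.1, 5, 0, 7]
    - [0, 0.1, 10, 0, 7]
    - [0, 0.1, 13.4, 0, 7]
    - [0, 0.1, 13.4, 0, 7]
    - [0, 0.1, 13.4, 0, 5]
    - [0, 0.1, 13.4, 0, 4]
    - [0, 0.1, 13.4, 0, 4]
    - [0, 0.1, 13.4, 0, 4]
  newtons: 40

```text
t: 15.65
eef_pos: [0.6024, 0.1468, 0.1521]
ee_rot: [-1.901, 2.499, 0.002]
ft_force: [-8.9, 2.1, 7.0]
width: 0.0446
gripper_force: 42.2
```

>>> apply_moves:
  rows:
    - [0, 0, 0, 8, 4]
    - [0, 0, 0, 16, 4]
    - [0, 0, 0, 24, 4]
    - [0, 0, 0, 32, 4]
    - [0, 0, 0, 40, 4]
    - [0, 0, 0, 48, 4]
    - [0, 0, 0, 56, 4]
    - [0, 0, 0, 60, 4]
    - [0, 0, 0, 60, 4]

```text
t: 16.77
eef_pos: [0.6025, 0.1467, 0.1521]
ee_rot: [-0.396, 3.116, 0.003]
ft_force: [-8.1, 1.8, 5.5]
width: 0.0449
gripper_force: 42.3
```

```bash
python3 - <<'E'
from h import *
s,im=look("pics/w5.png"); print(s["t"],s["eef_pos"],goal(*S(0,.1),.149,105)[1],s["wrist_torque"],gap(s,im))
g=gauge(s,im)
cv2.imwrite("pics/e.png",np.hstack([im[:,160:560],cv2.resize(g,(400,400))]))
E
```

```text
16.775 [0.60246731 0.1467086  0.15211726] -0.5 [ 0.57466034  2.83275052 -0.13496177] {'c': (259.0860900878906, 270.9557189941406, 210.77994537353516), 'mark': np.float64(6.983005711422843), 'ptr': np.float64(-0.16262988870941844), 'std': np.float64(2.796527907419702), 'n': (np.int64(1692), np.int64(1195)), 'gap': np.float64(7.145635600132262)}
```

View pics/e.png

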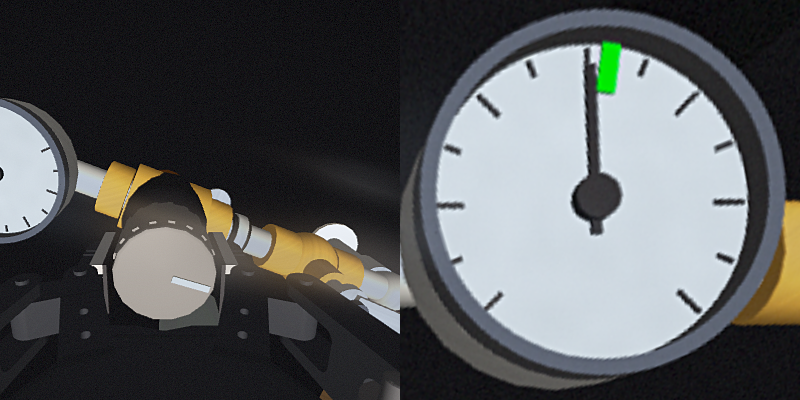

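The close view shows the hub at (197,198), the pointer tip at (190,62) and the mark at (209,68) on the dial, about 8° still to go. I'll make the measurement sturdier by working from the hub, without further viewing.

```bash
cat >> h.py <<'E'
def gap2(s,im):
    g=gauge(s,im); hsv=cv2.cvtColor(g,cv2.COLOR_BGR2HSV); yy,xx=np.mgrid[:540,:540]
    dark=((hsv[...,2]<140)&(hsv[...,1]<110)).astype(np.uint8)
    near=np.hypot(xx-265,yy-268)<70
    hub=cv2.morphologyEx(dark*near.astype(np.uint8),cv2.MORPH_OPEN,cv2.getStructuringElement(2,(31,31)))
    cy,cx=[v.mean() for v in np.nonzero(hub)]
    q=np.hypot(xx-cx,yy-cy); a=np.degrees(np.arctan2(xx-cx,cy-yy))
    p=(dark>0)&(q>50)&(q<125); gm=(cv2.inRange(hsv,(45,120,80),(75,255,255))>0)&(q>100)&(q<230)
    med=np.median(a[p]); p&=abs(a-med)<12
    mq=(xx[gm].mean(),yy[gm].mean()); m=np.degrees(np.arctan2(mq[0]-cx,cy-mq[1]))
    return dict(hub=(round(cx,1),round(cy,1)),ptr=a[p].mean().round(2),mark=m.round(2),gap=(m-a[p].mean()).round(2),n=int(p.sum()),r=round(np.hypot(mq[0]-cx,mq[1]-cy)/6,1))
E
python3 - <<'E'
from h import *
s=read_state(); print(gap2(s,cv2.imread("pics/w5.png")))
E
```

```text
{'hub': (np.float64(265.8), np.float64(264.5)), 'ptr': np.float64(-4.55), 'mark': np.float64(5.0), 'gap': np.float64(9.55), 'n': 1243, 'r': np.float64(29.1)}
```

>>> apply_moves:
  rows:
    - [0, 0, 0, 4, 4]
    - [0, 0, 0, 8, 4]
    - [0, 0, 0, 10, 4]
    - [0, 0, 0, 10, 4]
    - [0, 0, 0, 10, 4]

```text
t: 17.45
eef_pos: [0.6024, 0.1467, 0.1521]
ee_rot: [-0.124, 3.139, 0.003]
ft_force: [-8.5, 1.4, 5.7]
width: 0.0451
gripper_force: 42.3
```

```bash
python3 - <<'E'
from h import *
s,im=look("pics/w6.png"); print(s["t"],goal(*S(0,.1),.149,105)[1],gap2(s,im))
E
```

```text
17.45 -10.5 {'hub': (np.float64(265.9), np.float64(265.8)), 'ptr': np.float64(0.76), 'mark': np.float64(5.72), 'gap': np.float64(4.97), 'n': 1261, 'r': np.float64(30.2)}
```

>>> apply_moves:
  rows:
    - [0, 0, 0, 3, 4]
    - [0, 0, 0, 6, 4]
    - [0, 0, 0, 8, 4]
    - [0, 0, 0, 8, 4]
    - [0, 0, 0, 8, 4]

```text
t: 18.12
eef_pos: [0.6025, 0.1467, 0.1522]
ee_rot: [0.096, 3.14, 0.003]
ft_force: [-8.5, 1.8, 6.1]
width: 0.0452
gripper_force: 42.3
```

```bash
python3 - <<'E'
from h import *
s,im=look("pics/w7.png"); print(s["t"],goal(*S(0,.1),.149,105)[1],gap2(s,im))
g=gauge(s,im); cv2.imwrite("pics/f.png",g)
E
```

```text
18.125 -18.5 {'hub': (np.float64(268.8), np.float64(263.2)), 'ptr': np.float64(3.15), 'mark': np.float64(3.27), 'gap': np.float64(0.12), 'n': 1282, 'r': np.float64(30.3)}
```

View pics/f.png

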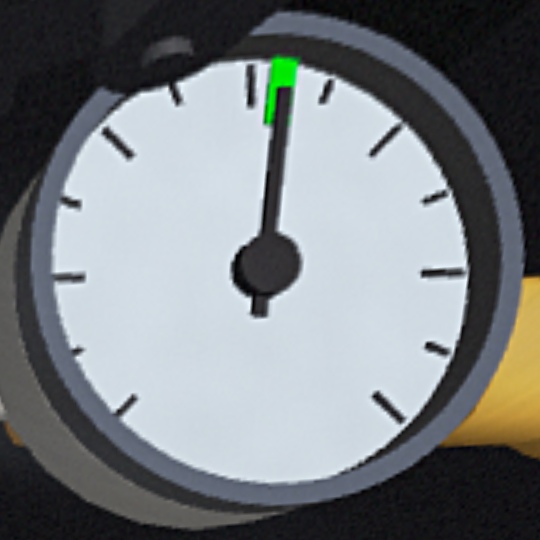

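The pointer lies over the green mark at (280,90). I'll let go, rise and check from above.

>>> apply_moves:
  rows:
    - [0, 0, 0, 0, 5]
    - [0, 0, 0, 0, 7]
    - [0, 0, 0, 0, 7]
    - [0, 0, 0, 0, 7]
    - [0, 0, -5, 0, 7]
    - [0, 0, -10, 0, 7]
    - [0, 0, -13.5, 0, 7]
    - [0, 0, -13.5, 0, 7]

```text
t: 19.18
eef_pos: [0.6046, 0.1462, 0.2879]
ee_rot: [0.095, 3.134, 0.004]
ft_force: [-0.2, 1.1, -0.8]
width: 0.0698
gripper_force: 0.0
```

```bash
python3 - <<'E'
from h import *
s=read_state(); print(s["t"],s["eef_pos"],goal(*S(.03,0),.285,82.5))
E
```

```text
19.175 [0.60464317 0.14620781 0.2879499 ] (array([ -2.16, -10.25,   0.28]), np.float64(4.0))
```

>>> apply_moves:
  rows:
    - [-1, -5, 0.3, 2, 5]
    - [-2.2, -10, 0.3, 4, 5]
    - [-2.2, -10.2, 0.3, 4, 5]
    - [-2.2, -10.2, 0.3, 4, 5]
    - [-2.2, -10.2, 0.3, 4, 5]

```text
t: 19.8
eef_pos: [0.6189, 0.0438, 0.2809]
ee_rot: [-0.203, -3.134, -0.0]
ft_force: [0.0, 0.1, -0.4]
width: 0.0497
gripper_force: 0.0
```

```bash
python3 - <<'E'
from h import *
s,im=look("pics/w8.png"); print(s["t"],s["eef_pos"],gap2(s,im))
print("ref",gap2(s,cv2.imread("pics/w3.png")))
# pointer mean angle vs mark's left/right visible edges at inner radius, from hub
g=gauge(s,im);hsv=cv2.cvtColor(g,cv2.COLOR_BGR2HSV);d=gap2(s,im);cx,cy=d["hub"]
gm=cv2.inRange(hsv,(45,100,80),(75,255,255))>0
yy,xx=np.mgrid[:540,:540];q=np.hypot(xx-cx,yy-cy)/6;a=np.degrees(np.arctan2(xx-cx,cy-yy))
for lo,hi in((24,26),(26,28),(28,30),(30,32),(32,34),(34,36)):
    m=gm&(q>=lo)&(q<hi); k=(hsv[...,2]<150)&(hsv[...,1]<110)&(q>=lo)&(q<hi)&(abs(a-6)<8)
    if m.any(): print(lo,a[m].min().round(1),a[m].max().round(1),m.sum(),k.sum(),a[k].mean() if k.any() else None)
print(goal(*S(-.07,-.105),.285,82.5))
E
```

```text
19.8 [0.61888058 0.04380418 0.28086369] {'hub': (np.float64(260.2), np.float64(267.8)), 'ptr': np.float64(6.49), 'mark': np.float64(7.99), 'gap': np.float64(1.5), 'n': 631, 'r': np.float64(31.8)}
ref {'hub': (np.float64(252.8), np.float64(261.2)), 'ptr': np.float64(-32.46), 'mark': np.float64(7.51), 'gap': np.float64(39.97), 'n': 664, 'r': np.float64(30.3)}
24 3.3 11.5 58 111 6.792702326564586
26 3.2 12.0 131 113 6.373895248323734
28 4.7 11.8 134 113 6.600026423045151
30 3.7 11.4 288 5 2.2626504846991304
32 3.9 10.9 294 42 -0.7794046706391792
34 4.1 10.7 271 33 0.8806206111040602
(array([  9.89, -10.6 ,  -0.4 ]), np.float64(0.1))
```

The gap is about 1° with the knob released, well within the 4° tolerance. Back to the lever.

>>> apply_moves:
  rows:
    - [5, -5, 0, 0, 5]
    - [9.8, -10, 0, 0, 5]
    - [9.8, -10.6, 0, 0, 5]
    - [9.8, -10.6, 0, 0, 5]
    - [9.8, -10.6, 5, 0, 5]
    - [9.8, -10.6, 10, 0, 5]
    - [9.8, -10.6, 14.8, 0, 5]
    - [9.8, -10.6, 14.8, 0, 5]
    - [9.8, -10.6, 14.8, 0, 3]
    - [9.8, -10.6, 14.8, 0, 1.4]
  newtons: 30

```text
t: 21.1
eef_pos: [0.5101, -0.049, 0.1358]
ee_rot: [0.203, 3.13, 0.001]
ft_force: [-0.6, 1.4, 3.7]
width: 0.0172
gripper_force: 32.0
```

>>> apply_moves:
  rows:
    - [0, 0, 0, 0, 1.4]
    - [0, 0, 0, 0, 1.4]
    - [0, 0, 0, 0, 1.4]

```text
t: 21.48
eef_pos: [0.5101, -0.049, 0.1357]
ee_rot: [0.203, 3.129, 0.002]
ft_force: [1.0, 1.9, 5.2]
width: 0.0175
gripper_force: 32.4
```

>>> apply_moves:
  rows:
    - [-0.08, -1.06, 0, -9, 1.4]
    - [-0.33, -2.1, 0, -18, 1.4]
    - [-0.74, -3.09, 0, -27, 1.4]
    - [-1.3, -4.0, 0, -36, 1.4]
    - [-1.99, -4.81, 0, -45, 1.4]
    - [-2.8, -5.5, 0, -54, 1.4]
    - [-3.71, -6.06, 0, -63, 1.4]
    - [-4.7, -6.47, 0, -72, 1.4]
    - [-5.74, -6.72, 0, -81, 1.4]
    - [-6.8, -6.8, 0, -90, 1.4]

```text
t: 22.72
eef_pos: [0.5692, -0.1249, 0.1357]
ee_rot: [-2.073, 2.352, -0.005]
ft_force: [2.4, 6.6, 6.8]
width: 0.0172
gripper_force: 32.4
```

>>> apply_moves:
  rows:
    - [0, -0.15, 0, 0, 1.4]
    - [0, -0.3, 0, 0, 1.4]
    - [0, -0.3, 0, 0, 1.4]

```text
t: 23.1
eef_pos: [0.5702, -0.125, 0.1357]
ee_rot: [-2.071, 2.358, -0.001]
ft_force: [-4.3, 6.2, 9.1]
width: 0.0167
gripper_force: 32.7
```

>>> apply_moves:
  rows:
    - [0, -0.2, 0, 0, 1.4]
    - [0, -0.4, 0, 0, 1.4]
    - [0, -0.4, 0, 0, 1.4]

```text
t: 23.48
eef_pos: [0.5703, -0.1251, 0.1356]
ee_rot: [2.071, -2.359, -0.008]
ft_force: [-15.8, 9.8, 18.1]
width: 0.0171
gripper_force: 33.7
```

The lever is at its stop. I'll relax, release and rise.

>>> apply_moves:
  rows:
    - [0, 0.4, 0, 0, 1.4]
    - [0, 0.4, 0, 0, 4]
    - [0, 0.4, 0, 0, 5]
    - [0, 0.4, 0, 0, 5]
    - [0, 0.4, -5, 0, 5]
    - [0, 0.4, -10, 0, 5]
    - [0, 0.4, -15, 0, 5]
    - [0, 0.4, -15, 0, 5]
    - [0, 0.4, -15, 0, 5]

```text
t: 24.6
eef_pos: [0.5695, -0.126, 0.2825]
ee_rot: [2.071, -2.361, -0.002]
ft_force: [-0.5, 0.2, -1.2]
width: 0.0499
gripper_force: 0.0
```

```bash
python3 - <<'E'
from h import *
s,im=look("pics/w9.png"); print(s["t"],s["eef_pos"],s["ft_force"])
old=cv2.imread("pics/w2.png")
for n,i in(("now",im),("then",old)):
    m=cv2.inRange(cv2.cvtColor(i,cv2.COLOR_BGR2HSV),(105,150,60),(125,255,255)); m[:,:250]=0;m[:,400:]=0
    print(n,cv2.minAreaRect(cv2.findNonZero(m)))
b=snapshot("scene"); o=cv2.imread("pics/scene0.png")
for n,i in(("now",b),("then",o)):
    print(n,[(c,st[:4]) for c,st in blobs(i,(105,150,60),(125,255,255),100)])
    w=cv2.inRange(cv2.cvtColor(i,cv2.COLOR_BGR2HSV),(0,0,215),(180,60,255))[120:220,170:270]
    k,l,st,c=cv2.connectedComponentsWithStats(w); print([((c[j]+[170,120]).round(1),st[j,4]) for j in range(1,k) if st[j,4]>20])
P=lambda z:pix("scene",(.4825,-.394,z)); print("expected bottle rim",P(.204))
g=cv2.cvtColor(b,cv2.COLOR_BGR2GRAY)
print(np.abs(b.astype(int)-o).max(2)[170:210,190:240].mean())
E
```

```text
24.6 [ 0.56952613 -0.12604985  0.28251797] [-0.51822692  0.23301897 -1.16544988]
now ((323.0, 186.5), (63.0, 18.0), 90.0)
then ((322.5890197753906, 186.02793884277344), (18.35294532775879, 62.3128547668457), 1.4688007831573486)
now [(array([275.8, 185.5]), [266, 179, 21, 15]), (array([219.7, 281.6]), [201, 266, 34, 31])]
[(array([218.6, 140.2]), np.int32(63)), (array([195.5, 161.3]), np.int32(62)), (array([267.5, 207.4]), np.int32(40))]
then [(array([275.8, 184.7]), [266, 178, 20, 16]), (array([220.2, 281.4]), [201, 266, 34, 31])]
[(array([191.5, 141.8]), np.int32(67)), (array([223. , 167.1]), np.int32(1146)), (array([197.3, 159. ]), np.int32(246)), (array([172.2, 190.5]), np.int32(48)), (array([267.8, 192.3]), np.int32(24)), (array([174.2, 200.6]), np.int32(27)), (array([175.2, 207.5]), np.int32(32)), (array([267.3, 207.3]), np.int32(50)), (array([178.1, 212.1]), np.int32(36))]
expected bottle rim (np.float64(215.10185463274712), np.float64(118.6774113628571))
28.4285
```

```bash
python3 - <<'E'
from h import *
b=snapshot("scene"); hsv=cv2.cvtColor(b,cv2.COLOR_BGR2HSV)
print(cv2.resize(hsv[96:176:4,180:260:4,2],None,fx=1,fy=1))
print(pix("scene",(.4825,-.394,.004)),pix("scene",(.5855,-.401,.204)))
s,im=look("pics/w10.png"); print(gap2(s,im))
E
```

```text
[[ 83  27  19  21  10  20  23  24  22  21  20  19   8  21  32  53  57  57
   59  57]
 [ 36  20  18  16  13  21  25  27  19  13  12  19  17  10  18  61  58  58
   51  59]
 [ 18  19  10   9  25  20  14  20  29  16  14  16  22  11  25  50  59  59
   57  55]
 [ 22  18  17  23  20  24  18  22  15  10  17  18  26  14  19  35  60  61
   57  56]
 [ 19  24  17   5  24  17  23  18  16  17   7  16  16  19  16   9  42  60
   57  55]
 [ 20  21  20  14  18  17  13  23 123 188 194  31  19  28  17  15  23  42
   61  64]
 [ 17  24  13  25  21  16  20  47 177  97 174  59  15  20  11  18  23  33
   25  28]
 [ 25  12  19  26  18  21  26  18 176 209 152  89  24  16  16  16  24  24
   35  30]
 [ 20  23  14  20  22  18  26  20  91 169 158 134  37  19  11  17   7  14
   28  28]
 [ 23  17  12  21  22  25  20  16  84 190 176 159 151  47  21  22  24  20
   28  36]
 [ 14  14 121 158 145  21   8  21 168 209 198 190 186 129  14  13  11  17
  125  47]
 [ 16 113 136 103 198  39  22  19 164 227 225 220 201 130  26  19  34 103
  127  35]
 [ 21  60 221 196 174  82  18  25  72 198 208 189 151 123 108  54  82 126
   55 
[... 190 characters left out ...]
08 195 179 176 168 172 175 154 152 142 131 119 172 175 166
   89  28]
 [ 12  12 137 226 221 211 211 157 143 175 150 155 145 130 122 162 178 173
  101  40]
 [ 12  17  53 209 224 209 172 128 120 175 166 149 145 128 136 173 172  98
   50  16]
 [ 14  19  99 139 163 156 141 130 117 161 175 171 161 164 173 173  95  56
   24  19]
 [ 28  87  70 156 156 153 146 131 123 129 178 174 177 176 174  93  55  11
   16  19]]
(np.float64(228.95926389413123), np.float64(160.00527322134852)) (np.float64(191.24653304495618), np.float64(140.4629869999859))
{'hub': (np.float64(240.4), np.float64(266.9)), 'ptr': np.float64(-67.36), 'mark': np.float64(17.85), 'gap': np.float64(85.2), 'n': 2747, 'r': np.float64(30.2)}
```

The milk bottle's rim is where an upright bottle should show it. The last gauge reading came from a pose that hides the dial, so I'm disregarding it; nothing has touched the knob since the good reading.

```bash
python3 -c "
from workcell import *
print(close_job())"
```

```text
the job is handed in; nothing more can be done
None
```

The job is handed in at about 25 s of the 72 s allowed, with no verdict shown: the bottle stands upright in the tray, the pointer read about 1° short of the green mark's middle after letting go of the knob, the outlet valve is fully open again, and the robot did not touch the inlet valve.

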